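Close and lock the slide incubation chamber

ROBOT

A 6-joint arm with a two-finger parallel gripper is mounted at the origin on a cart in front of the work surface, level with it; the furniture and walls round the work are solid. World frame = base frame: x ahead of the robot, y to its left, z up, the work surface at z = 0. Lengths are in m, angles in rad, forces in N, time in s.
With the tool pointing down it reaches from about 0.35 to 0.8 m from the base axis. Payload 7.3 kg.
Tool frame: the origin (TCP) lies between the finger pads; the fingertips stand 25 mm ahead of it and the grasp point (between the pads) lies 6 mm ahead of it (r.tip_extent is the distance from the TCP to the fingertips, in m); z points along the fingers, y is the direction in which the jaws open and shut (so a half turn about z gives the same grasp; the last joint's range is limited). The gripper opens to 85 mm and grips with 20 to 120 N. Pads are 22 mm wide; open, the fingers measure 114 mm over their backs; the gripper's body (76 mm by 85 mm) begins 54 mm behind the grasp point. The pads swing forward as they close: fully open they stand 13 mm farther back than shut.
Start: joints at [1.177, 0.342, 1.524, -0, 1.275, -0.146], TCP at [0.129, 0.509, 0.256] pointing down, gripper open.
Joint ranges: [-2.53, 2.53], [-0.77, 2.02], [0.04, 2.7], [-1, 4.14], [0.28, 2.66], [-3.11, 3.11]. Speed limits (rad/s): [2.57, 2.57, 3.14, 3.14, 3.14, 3.14].

INTERFACE

Orientations are given as a unit quaternion [x, y, z, w].
In Python, from workcell import r, command_gripper, optics gives the robot as it stands. The module is installed in compiled form; this text tells all that it offers. Calls block until the motion is done:
- r.reach(position, orientation): joint-space move of the TCP to a pose.
- r.move_straight(position, orientation=None, speed=0.15, max_force=None): straight line of the TCP; orientation=None keeps the orientation; speed is the mean speed in m/s. With max_force (N) it stops when the force on the tool has changed by that much, and returns True; else False.
- r.movej(angles): joint-space move.
- command_gripper(opening, force=None): finger opening in m; force is the grip in N (None keeps the last); returns when the fingers have stopped.
- r.hold(seconds).
- r.solve_ik(position, orientation): joint angles nearest the present ones, or None.
- r.read_state(): the state.
- optics.get_image(name): name is "scene" or "top" or "wrist"; returns (picture, depth): 420x560x3 uint8, red, green, blue; 420x560 float32, m along the optical axis (not along the pixel's ray), 0 where there is no reading.
- optics.camera_model(name): a dict with "K" (3x3 intrinsics, pixels), "R" (3x3) and "t" (3): a world point X has camera coordinates R X + t; the wrist camera has in their place "tool_from_camera" (4x4, takes a point from camera to tool coordinates, whose origin is the TCP and whose axes are the flange's). Camera axes: x right, y down, z forward; pixel columns grow to the right and rows downward; lengths in m; the calibration is good to about 2 mm. A picture is of the moment at which its call begins: read the wrist's pose just before it. camera_model takes no time and is no camera call.
A pose or a line that the arm cannot do raises r.PlanningError and nothing moves.
- r.finish_job(): hands the job in, once; it reports no verdict.
The state is a dict: "time_s": time; "joint_positions": joint angles; "dq": joint speeds; "tau": joint torques, N m; "eef_pos": TCP position; "eef_rot": TCP orientation; "contact_force": force on the tool from outside, world axes, zero at the start; "torque": the same for the moment, N m; "grip_width": finger opening in m.
Only numpy, scipy, OpenCV 4.12 (cv2) and the standard library are available. Lean on these libraries where they do the work, as an engineer would, in place of code of your own. Each camera call takes 0.05 s, during which the arm holds its last target.

TASK

Close the slide incubation chamber: pull the black knob so that its locking frame comes out to its stop, then lower the loose chamber plate, kept level and without letting it drop, over the two guide pins until it lies flat on the base. Then push the knob fully home so that the claws lock the plate down, and leave the covered dish and the sample jar behind the work where they are.

Things in the scene. Friction and masses are not known exactly. Their poses are not given: they have to be found in the camera images.
- base: Fixed aluminium base, 140 x 208 mm (x, y), four glass slides on its bed. Origin: on the bench under its middle; z up, y along its length to the knob end. Bed 22 mm above the origin; two vertical steel guide pins, 10 mm thick with a bullet nose, stand 40 mm above the bed at y = +84 and -84 mm. Turned by up to 0.3 rad from the world's axes.
- pin_left (a point): Top of the guide pin at y = +84 mm (knob end) of the base, 62 mm above the bench.
- pin_right (a point): Top of the guide pin at y = -84 mm of the base, 62 mm above the bench.
- lock_frame (a joint): Travel (m) of the steel locking frame, a U with four claws that slides along the base's y: 0 = home (claws over the plate's lugs), 0.024 = out at its stop, away from the base. A leaf spring drags with about 4 N; it stays where left. The lugs pass down between the claws only within 6 mm of the stop; seated, they have 1.5 mm under the claws. Starts 0 to 10 mm out.
- knob (a point): Middle of the upright black knob on the frame's cross-piece: a cylinder 18 mm across, its top 63 mm above the bench, the cross-piece under it 25 mm above the bench. The point is on its axis, 50 mm above the bench, 142 mm from the base's middle along the base's +y when home, and moves with the frame.
- top_plate: Loose aluminium plate, 96 x 196 x 12 mm (x, y, z), eight windows, four side lugs (112 mm over them, 6 mm thick), a handle on top; about 0.4 kg. Origin: middle of its underside; z up, y along its length. Through holes of 11.5 mm at y = +84 and -84 mm fit the pins, either way round. Seated, its origin is 22 mm above the base's. Starts flat on the bench, turned up to 0.5 rad.
- handle (a point): Middle of the plate's black handle bar: 12 mm wide (plate x), 84 mm long (plate y), 14 mm high, its middle 43 mm above the plate's underside, with 24 mm of free height under it above the plate. It is above the plate's centre of mass.
- hole_left (a point): Underside mouth of the plate's hole at its y = +84 mm.
- hole_right (a point): Underside mouth of the plate's hole at its y = -84 mm.
- petri_dish: Loose covered small dish, 61 mm across, 16 mm high, standing beyond the base. To be left alone.
- sample_jar: Loose lidded sample jar, 50 mm across, 53 mm high, standing beyond the work between plate and base. To be left alone. To the right of it stands a fixed dark cabinet, 0.28 m high, over x from 0.64 to 1.02 m and y from -0.68 to -0.26 m (world): keep the arm clear of it on the way from its start at the robot's side.
There are look-alikes about, which are no part of the job. Leave any blue look-alike of the top_plate alone.

How it is judged:
On the way, in this order (a step that is already met when the one before it is completed fails the run):
1. the locking frame is pulled out to its stop (within 2 mm) (value of joint lock_frame above 0.022 m), for 0.1 s.
2. the plate lies flat on the base, over both pins (z of top_plate in the frame of base below 0.024 m and horizontal distance between top_plate and base below 0.004 m and angle between the y axis of top_plate and the y axis of base, either way round below 0.03 rad and angle between top_plate's own z axis and vertical below 0.03 rad), for 0.2 s.
At the end, for the whole second after the job is handed in: The plate lies flat on the bed over both pins (underside within 2 mm of the bed, centred within 4 mm, aligned and level within 0.03 rad, at rest) and the locking frame is home within 3 mm (all of step 2 and value of joint lock_frame below 0.003 m and linear speed of top_plate below 0.02 m/s); the robot touches nothing.
It fails at once if the plate is dropped onto the base (faster than 0.35 m/s while on or just above the pins) (horizontal distance between top_plate and base below 0.02 m and z of top_plate in the frame of base below 0.062 m and linear speed of top_plate above 0.35 m/s).
It fails at once if the plate is more than 0.15 rad off level while on the pins (horizontal distance between top_plate and base below 0.02 m and z of top_plate in the frame of base below 0.062 m and angle between top_plate's own z axis and vertical above 0.15 rad).
It fails at once if the small dish is shifted by more than 30 mm (distance of petri_dish from where it was at the start of the episode above 0.03 m).
It fails at once if the sample jar is shifted by more than 30 mm or tipped (distance of sample_jar from where it was at the start of the episode above 0.03 m or angle between sample_jar's own z axis and vertical above 0.5 rad).
It also fails if it takes over 69 s, if anything falls off the work surface, if the arm or the gripper's body presses on something with over 40 N, if the wrist force passes 120 N, or if a joint passes its speed limit or range.

## Working session

There is one attempt and no reset: what is moved stays moved. The work goes in short steps, each a Python script; the robot and the scene stay as the last script left them, time stands still between calls to the robot, and variables do not carry over. Pictures are saved under pics/ and viewed, and the job is handed in when it is done.

```bash
mkdir -p pics && python3 - <<'E'
from workcell import r, optics
import cv2, numpy as np, pickle
d={}
for n in ("scene","top"):
    im,de=optics.get_image(n); m=optics.camera_model(n); d[n]=(im,de,m)
    cv2.imwrite(f"pics/{n}0.png",im[:,:,::-1]); print(n,m)
pickle.dump(d,open("d0.pkl","wb"))
s=r.read_state(); print(s); print(optics.camera_model("wrist"), r.tip_extent)
E
```

```text
scene {'K': array([[461.13045884,   0.        , 286.81459932],
       [  0.        , 461.13045884, 209.93883644],
       [  0.        ,   0.        ,   1.        ]]), 'R': array([[ 0.61005768, -0.79228519,  0.01066829],
       [-0.56873984, -0.44722347, -0.69030874],
       [ 0.5516925 ,  0.41506067, -0.72343626]]), 't': array([-0.45705517,  0.29644871,  1.42528794])}
top {'K': array([[389.04774899,   0.        , 288.06285699],
       [  0.        , 389.04774899, 209.52793825],
       [  0.        ,   0.        ,   1.        ]]), 'R': array([[ 8.47040747e-03, -9.99963942e-01, -6.05435163e-04],
       [-9.85341275e-01, -8.24337592e-03, -1.70395476e-01],
       [ 1.70384341e-01,  2.03987937e-03, -9.85375571e-01]]), 't': array([-0.15389435,  0.54468139,  1.38943705])}
{'time_s': 0.1, 'joint_positions': array([ 1.17700066e+00,  3.42647139e-01,  1.52491225e+00, -1.87790237e-05,
        1.27533697e+00, -1.45987155e-01]), 'dq': array([-0.00135618, -0.00141742, -0.00295025, -0.00043698,  0.0012652 ,
       -0.00148572]), 'tau': array([ 4.95988970e-04, -4.34443724e+01, -2.46493042e+01, -2.211
[... 184 characters left out ...]
145945e-04]), 'contact_force': array([ 0.08667555,  0.1703648 , -0.45403489]), 'torque': array([ 0.00845853, -0.02647983, -0.0085771 ]), 'grip_width': 0.08545977539956526}
{'K': array([[360.8986404 ,   0.        , 278.42418679],
       [  0.        , 360.8986404 , 210.79257874],
       [  0.        ,   0.        ,   1.        ]]), 'tool_from_camera': array([[ 1.19413527e-03, -9.54437343e-01, -2.98409003e-01,
         7.60325798e-02],
       [ 9.99998739e-01,  8.27395940e-04,  1.35530826e-03,
         1.56401978e-03],
       [-1.04665442e-03, -2.98410245e-01,  9.54437127e-01,
        -1.17766384e-01],
       [ 0.00000000e+00,  0.00000000e+00,  0.00000000e+00,
         1.00000000e+00]])} 0.025
```

View pics/scene0.png

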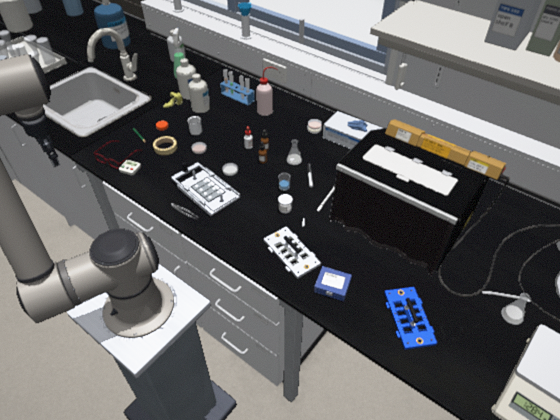

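View pics/top0.png

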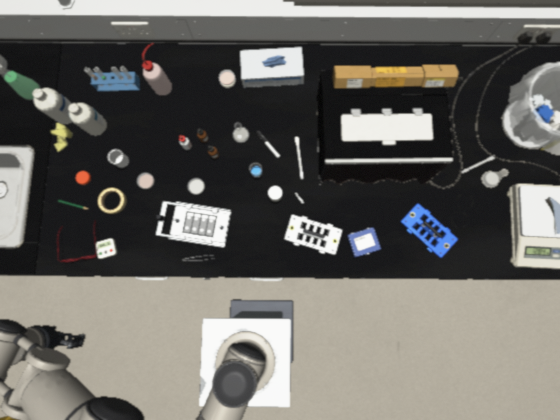

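The top view shows the base at about (197,224) with its frame at the left end, about (163,218). There are two plates: a silver one at (313,234) and a blue look-alike at (430,230). The silver one fits "aluminium plate", so I'll enlarge to confirm.

```bash
python3 - <<'E'
import cv2, numpy as np, pickle
d=pickle.load(open("d0.pkl","rb"))
im=d["top"][0][:,:,::-1]
a=cv2.resize(im[180:270,145:345],None,fx=4,fy=4,interpolation=cv2.INTER_CUBIC)
cv2.imwrite("pics/crop_top.png",a)
im=d["scene"][0][:,:,::-1]
a=cv2.resize(im[145:285,160:330],None,fx=4,fy=4,interpolation=cv2.INTER_CUBIC)
cv2.imwrite("pics/crop_scene.png",a)
E
```

```text
(no output)
```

View pics/crop_top.png

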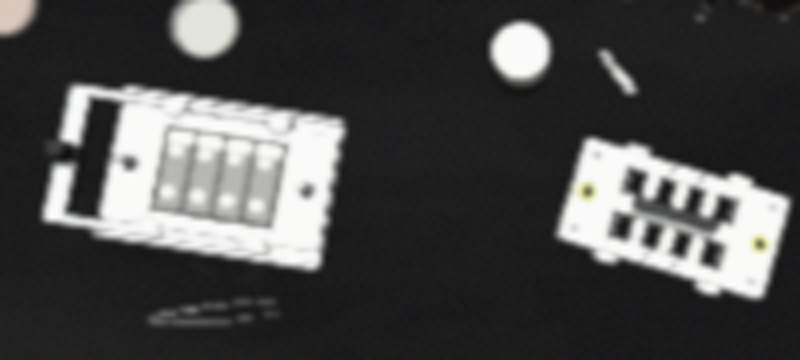

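View pics/crop_scene.png

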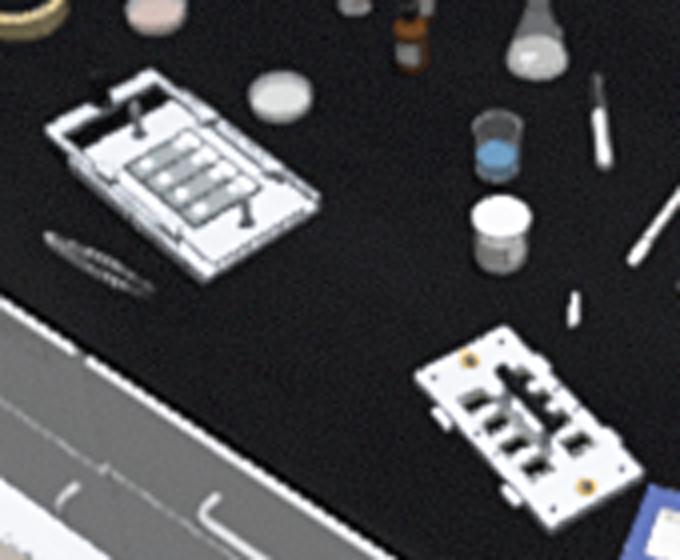

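Confirmed: the silver plate has gold-bushed holes at about (292,228) and (335,241), and the base's dark pins are at (178,221) and (222,228). The knob is at about (160,218). Next come rough world positions, then the wrist camera to refine them.

```bash
cat > h.py <<'E'
import numpy as np, cv2
from scipy.spatial.transform import Rotation as Ro
def ray_z(m,uv,z,R=None,t=None):
    K=m["K"];R=m["R"] if R is None else R;t=m["t"] if t is None else t
    d=R.T@np.linalg.inv(K)@np.array([uv[0],uv[1],1.]);c=-R.T@t
    return c+d*(z-c[2])/d[2]
def down(yaw):
    # tool z down, tool y (jaw axis) at world angle yaw
    y=np.array([np.cos(yaw),np.sin(yaw),0]);z=np.array([0,0,-1.]);x=np.cross(y,z)
    return Ro.from_matrix(np.c_[x,y,z]).as_quat()
def wrist_ext(s,m):
    T=np.eye(4);T[:3,:3]=Ro.from_quat(s["eef_rot"]).as_matrix();T[:3,3]=s["eef_pos"]
    W=np.linalg.inv(T@m["tool_from_camera"]);return W[:3,:3],W[:3,3]
def wshot(name):
    from workcell import r,optics
    import pickle
    s=r.read_state();im,de=optics.get_image("wrist");m=optics.camera_model("wrist")
    R,t=wrist_ext(s,m);M=dict(K=m["K"],R=R,t=t)
    pickle.dump((im,de,M),open(name+".pkl","wb"))
    cv2.imwrite(f"pics/{name}.png",im[:,:,::-1]);return im,de,M
E
python3 - <<'E'
from h import *
import pickle
d=pickle.load(open("d0.pkl","rb"));m=d["top"][2]
P=lambda a,b,z:print(a,b,ray_z(m,(a,b),z)) or ray_z(m,(a,b),z)
p=P(177.5,220.7,.06);q=P(221.7,227.5,.06);P(160,218,.06)
e=P(292,227.7,.012);f=P(335,240.7,.012)
for a,b in((p,q),(e,f)):
  print((a+b)/2,np.linalg.norm(a-b),np.arctan2(*(a-b)[1::-1])); 
P(275.5,193,.053);P(196,186,.016)
E
```

```text
177.5 220.7 [0.49903157 0.2526756  0.06      ]
221.7 227.5 [0.47547355 0.09087267 0.06      ]
160 218 [0.50842729 0.31701523 0.06      ]
292 227.7 [ 0.4828976  -0.16458783  0.012     ]
335 240.7 [ 0.43542997 -0.32529957  0.012     ]
[0.48725256 0.17177414 0.06      ] 0.16350892469714187 1.4262152438187325
[ 0.45916378 -0.2449437   0.012     ] 0.16757517595895108 1.2836028935992845
275.5 193 [ 0.60657587 -0.10228126  0.053     ]
196 186 [0.63934472 0.20245489 0.016     ]
```

```bash
python3 - <<'E'
from h import *
from workcell import r
r.reach([0.50,0.22,0.28],down(-0.145)); print(r.read_state()["time_s"],r.read_state()["joint_positions"].round(2))
wshot("wbase")
E
```

```text
1.8167 [0.28 0.36 1.42 0.   1.35 0.42]
```

View pics/wbase.png

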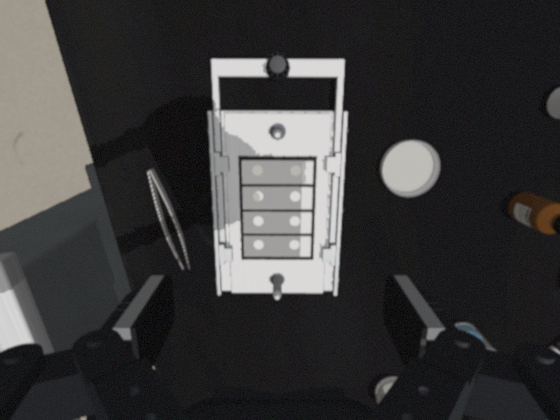

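The wrist view shows the knob at (278,65) and the pins at about (278,131) and (277,281). I'll refine these with depth.

```bash
cat > an.py <<'E'
from h import *
import pickle
def world(im,de,M):
    v,u=np.mgrid[:420,:560]
    X=np.stack([(u-M["K"][0,2])/M["K"][0,0]*de,(v-M["K"][1,2])/M["K"][1,1]*de,de],-1)
    return (X-M["t"])@M["R"]
E
python3 - <<'E'
from an import *
im,de,M=pickle.load(open("wbase.pkl","rb"))
W=world(im,de,M)
def blob(u,v,h,zlo):
    s=np.s_[v-h:v+h,u-h:u+h]; w=W[s]; k=(w[...,2]>zlo)&(de[s]>0)
    p=w[k];print((u,v),k.sum(),"mean",p.mean(0).round(4),"min",p.min(0).round(4),"max",p.max(0).round(4))
blob(278,65,16,.055); blob(278,131,12,.05); blob(278,281,14,.05)
print(W[100,180],W[250,230])
for (u,v) in((278,65),(278,131),(277,281)):
  pass
a=np.hstack([cv2.resize(im[v-22:v+22,256:300,::-1],None,fx=6,fy=6,interpolation=cv2.INTER_CUBIC) for v in(65,131,284)])
cv2.imwrite("pics/pins.png",a)
E
```

```text
(278, 65) 370 mean [0.5141 0.326  0.0625] min [0.505  0.3168 0.0564] max [0.5233 0.3351 0.0651]
(278, 131) 87 mean [0.5056 0.2673 0.0592] min [0.5005 0.2622 0.0519] max [0.5101 0.2714 0.0642]
(278, 281) 59 mean [0.4816 0.104  0.0559] min [0.4771 0.1003 0.0503] max [0.4859 0.1062 0.0616]
[ 0.40802091  0.31098885 -0.00053376] [0.43630048 0.14892585 0.0341573 ]
```

View pics/pins.png

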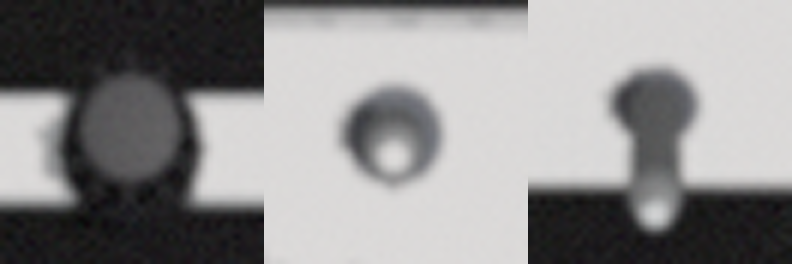

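```bash
python3 - <<'E'
from an import *
d=pickle.load(open("d0.pkl","rb"))
pts=[[.5141,.326,.063],[.5056,.2673,.062],[.4816,.104,.062]]
for n in("top","scene"):
    im,de,m=d[n];out=[]
    for p in pts:
        c=m["R"]@np.array(p)+m["t"];uv=m["K"]@c/c[2];out.append(uv[:2]);print(n,uv[:2].round(1))
    x0,y0=(145,190) if n=="top" else(165,150)
    a=cv2.resize(im[y0:y0+70,x0:x0+100,::-1],None,fx=8,fy=8,interpolation=cv2.INTER_CUBIC)
    for u,v in out: cv2.drawMarker(a,(int((u-x0+.5)*8),int((v-y0+.5)*8)),(0,0,255),0,20,1)
    cv2.imwrite(f"pics/proj_{n}.png",a)
from workcell import r
s=r.read_state();print(s["time_s"],s["eef_pos"])
E
```

```text
top [157.4 216.3]
top [173.4 218.8]
top [218.1 225.7]
scene [184.  162.5]
scene [193.1 170. ]
scene [219.9 191.7]
1.8667 [0.49946019 0.22097327 0.28000179]
```

View pics/proj_top.png

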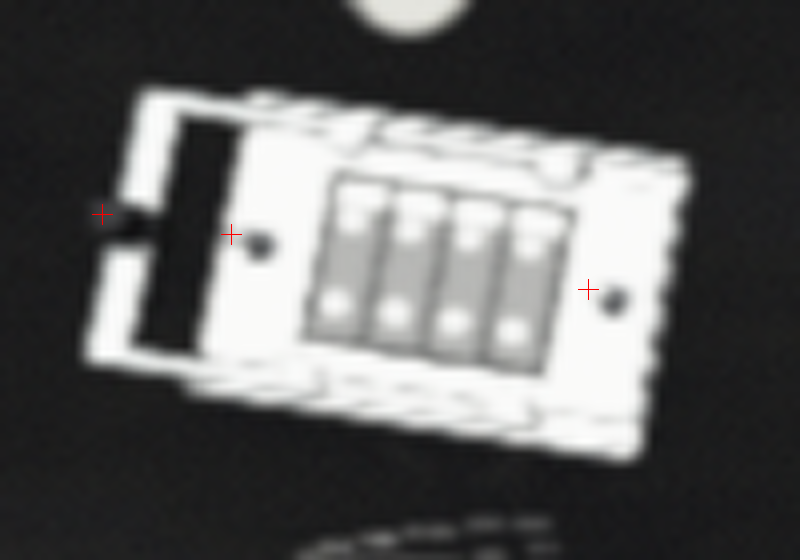

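View pics/proj_scene.png

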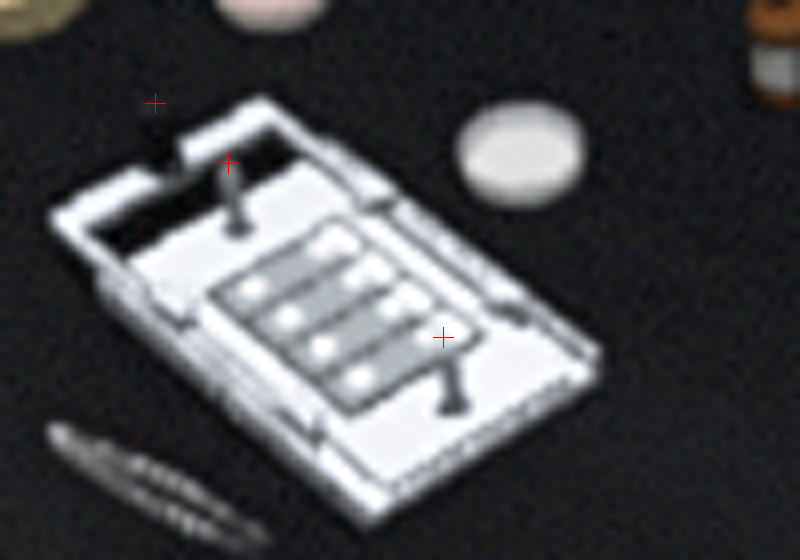

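```bash
python3 - <<'E'
from h import *
from workcell import r, command_gripper
yaw=-.146; u=np.array([-np.sin(yaw),np.cos(yaw),0])
k=np.array([.5141,.3258,0]); q=down(yaw)
command_gripper(.05,40)
r.reach(k+[0,0,.12],q)
print(r.move_straight(k+[0,0,.056],q,speed=.1,max_force=12))
command_gripper(0.0,40)
s0=r.read_state();print(s0["grip_width"],s0["eef_pos"],s0["contact_force"])
hit=r.move_straight(s0["eef_pos"]+u*.034,q,speed=.04,max_force=15)
s=r.read_state();print(hit,(s["eef_pos"]-s0["eef_pos"])@u,s["contact_force"]-s0["contact_force"],s["grip_width"],s["time_s"])
wshot("wknob")
r.hold(.15)
E
```

```text
False
0.01678576603667207 [0.51370513 0.32609533 0.05685075] [-3.11503778  0.10709613  5.84674742]
True 0.021916459636695137 [ 2.4263243  -1.64335363 -0.57788137] 0.016844796132142292 4.9167
```

View pics/wknob.png

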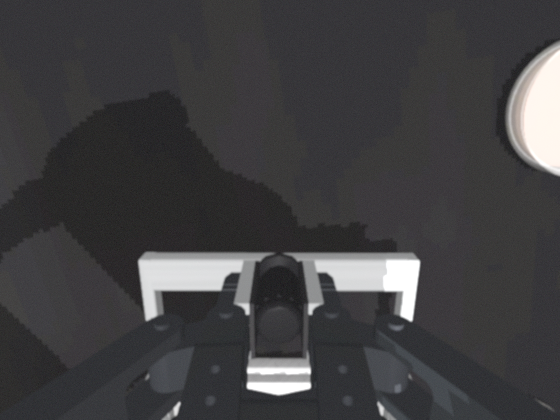

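The knob is gripped and the frame moved 21.9 mm before the force stop. A firmer pull will confirm this is the stop.

```bash
python3 - <<'E'
from h import *
from workcell import r, command_gripper
yaw=-.146; u=np.array([-np.sin(yaw),np.cos(yaw),0]);q=down(yaw)
s0=r.read_state()
hit=r.move_straight(s0["eef_pos"]+u*.008,q,speed=.02,max_force=25)
s=r.read_state();print(hit,(s["eef_pos"]-s0["eef_pos"])@u,s["contact_force"]-s0["contact_force"])
r.hold(.2)
s=r.read_state();print((s["eef_pos"]-s0["eef_pos"])@u,s["eef_pos"])
command_gripper(.05)
p=r.read_state()["eef_pos"]
r.move_straight(p+[0,0,.07],q,speed=.2)
yb=-.146
r.reach([0.494,0.170,0.28],down(yb)); r.hold(.3)
wshot("wbase2")
print(r.read_state()["eef_pos"],r.read_state()["time_s"])
E
```

```text
True 5.753643860829347e-05 [-2.27280167 -1.07936743  1.16684128]
5.846522948545569e-05 [0.51685515 0.34784363 0.05683265]
[0.49390978 0.17048666 0.27933999] 7.8583
```

View pics/wbase2.png

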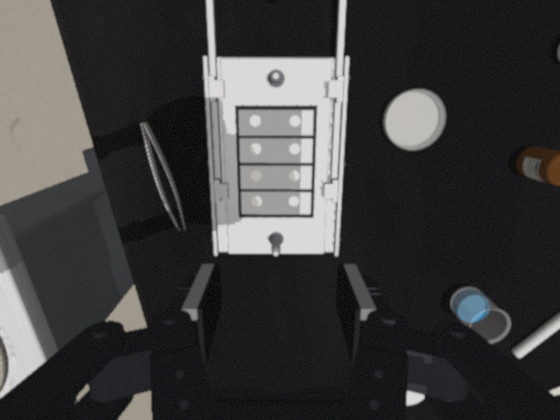

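The second pull moved 0.06 mm against 25 N, so the frame is at its stop. Next is a precise pin fit.

```bash
python3 - <<'E'
from an import *
im,de,M=pickle.load(open("wbase2.pkl","rb"))
W=world(im,de,M)
a=np.hstack([cv2.resize(im[v-20:v+20,256:296,::-1],None,fx=10,fy=10,interpolation=cv2.INTER_CUBIC) for v in(78,244)])
cv2.imwrite("pics/pins2.png",a)
for v in(78,244):
    s=np.s_[v-14:v+14,262:290];w=W[s];
    for lo,hi in((.03,.045),(.045,.055),(.055,.07)):
        k=(w[...,2]>lo)&(w[...,2]<hi)&(de[s]>0)
        if k.sum(): print(v,lo,k.sum(),w[k].mean(0).round(4),w[k].min(0).round(4),w[k].max(0).round(4))
print("bed z",np.median(W[60:68,240:260,2]),np.median(W[225:240,240:260,2]),"bench",np.median(W[100:200,380:384,2]))
u=np.array([.1455,.9894]);
def proj(X):
    c=M["R"]@X+M["t"];q=M["K"]@c/c[2];return q[:2]
for c in((.4936,.1857),(.4927,.1837)):
  for sg in(1,-1):
    for z in(.022,.062):print(c,sg,z,proj(np.array([c[0]+sg*.084*u[0],c[1]+sg*.084*u[1],z])).round(1))
E
```

```text
78 0.03 6 [0.5059 0.2627 0.0374] [0.5023 0.2621 0.0325] [0.5091 0.2636 0.0414]
78 0.045 10 [0.505  0.2644 0.0525] [0.5006 0.262  0.0467] [0.5103 0.2695 0.055 ]
78 0.055 91 [0.5055 0.2665 0.0598] [0.5012 0.2623 0.0551] [0.5097 0.2709 0.0644]
244 0.03 51 [0.4817 0.1043 0.0378] [0.4761 0.1009 0.0301] [0.4859 0.1059 0.0448]
244 0.045 36 [0.4817 0.1041 0.0503] [0.4764 0.0985 0.0453] [0.4858 0.1057 0.0549]
244 0.055 66 [0.4813 0.1023 0.0592] [0.4764 0.0978 0.055 ] [0.4858 0.1053 0.0629]
bed z 0.022114178528836632 0.0219560197594438 bench 0.0001481445156382372
(0.4936, 0.1857) 1 0.022 [275.9  75.6]
(0.4936, 0.1857) 1 0.062 [275.5  72.9]
(0.4936, 0.1857) -1 0.022 [275.9 236.6]
(0.4936, 0.1857) -1 0.062 [275.6 251.1]
(0.4927, 0.1837) 1 0.022 [275.3  77.9]
(0.4927, 0.1837) 1 0.062 [274.9  75.4]
(0.4927, 0.1837) -1 0.022 [275.3 238.4]
(0.4927, 0.1837) -1 0.062 [275.  253.1]
```

View pics/pins2.png

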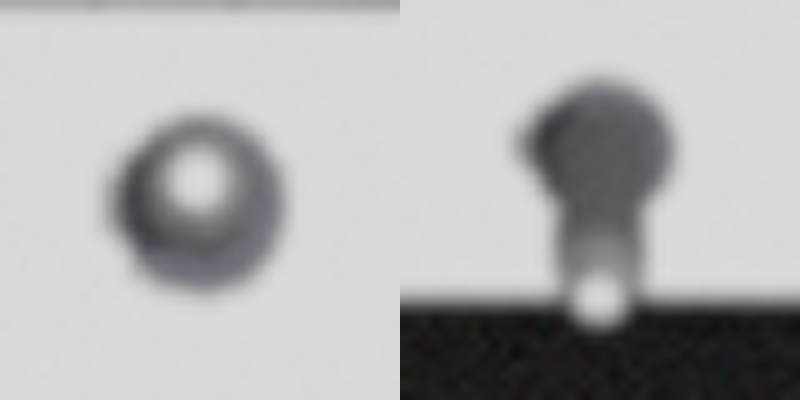

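The fit gives base centre (0.4931, 0.1836) and yaw -0.146, with pin residuals of about 0.3 px. Next I look at the plate from the same relative pose so that calibration bias cancels.

```bash
python3 - <<'E'
from h import *
from workcell import r, command_gripper
yp=-.287
u=np.array([-np.sin(yp),np.cos(yp)])
c=np.array([.459,-.243])-.013*u
r.reach([c[0],c[1],0.28],down(yp)); r.hold(.3)
wshot("wplate")
print(r.read_state()["eef_pos"],r.read_state()["time_s"])
im=cv2.imread("pics/wplate.png");cv2.imwrite("pics/wplatec.png",cv2.resize(im[40:290,170:390],None,fx=2.4,fy=2.4,interpolation=cv2.INTER_CUBIC))
E
```

```text
[ 0.4555138  -0.2550486   0.27999165] 9.7833
```

View pics/wplate.png

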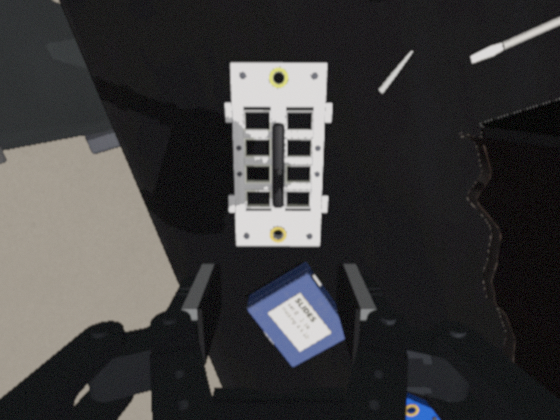

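View pics/wplatec.png

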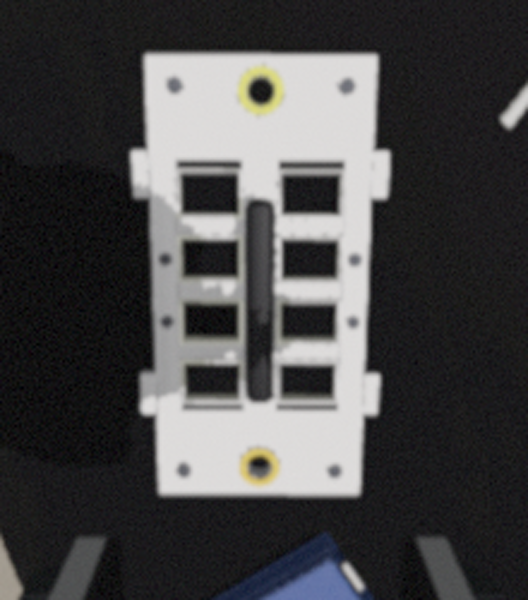

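The wrist picture shows the silver plate with gold hole rims at (278,77) and (278,234), and the handle at (278,165).

```bash
python3 - <<'E'
from an import *
im,de,M=pickle.load(open("wplate.pkl","rb"))
hsv=cv2.cvtColor(im,cv2.COLOR_RGB2HSV); P=[]
for v in(77,234):
    s=hsv[v-13:v+13,265:291]; k=((s[...,1]>70)&(s[...,2]>90)).astype(np.uint8)
    pts=cv2.findNonZero(k); el=cv2.fitEllipse(cv2.convexHull(pts)); (cx,cy)=el[0]
    print(k.sum(),cx+265,cy+v-13,el[1]); p=ray_z(M,(cx+265,cy+v-13),.012);P.append(p)
print(P); a=P[0]-P[1]; print("c",(P[0]+P[1])/2,"d",np.linalg.norm(a),"yaw",np.arctan2(a[1],a[0])-np.pi/2)
W=world(im,de,M);s=W[110:220,262:295];k=(s[...,2]>.043);w=s[k];print("handle",w.mean(0),w.min(0),w.max(0),np.median(w[:,2]))
c=(P[0]+P[1])/2;y=np.arctan2(a[1],a[0])-np.pi/2;q=(w[:,:2]-c[:2])@np.c_[[np.cos(y),np.sin(y)],[-np.sin(y),np.cos(y)]]
print("handle local",np.percentile(q,[1,99],axis=0))
print("plate top z",np.median(W[60:68,240:265,2]))
E
```

```text
173 278.24015712738037 77.23380661010742 (17.839452743530273, 18.786670684814453)
131 277.5 234.0 (14.754730224609375, 15.539240837097168)
[array([ 0.48331664, -0.16072512,  0.012     ]), array([ 0.4352442, -0.3218631,  0.012    ])]
c [ 0.45928042 -0.24129411  0.012     ] d 0.16815590369613861 yaw -0.2899248219476154
handle [ 0.46005616 -0.23847266  0.05261158] [ 0.44292088 -0.28090863  0.0452579 ] [ 0.4774674  -0.18043939  0.39776981] 0.0494621660146999
handle local [[-0.00571417 -0.03975392]
 [ 0.00596714  0.04165707]]
plate top z 0.011588727499813729
```

```bash
python3 - <<'E'
from h import *
from workcell import r, command_gripper
yp=-.290;q=down(yp);c=np.array([.4593,-.2413,0])
command_gripper(.06,80)
r.move_straight(c+[0,0,.13],q,speed=.2)
s=r.read_state();print(s["eef_pos"],s["contact_force"])
print(r.move_straight(c+[0,0,.049],q,speed=.08,max_force=12)); r.hold(.2)
print(r.read_state()["eef_pos"])
command_gripper(0,80)
s=r.read_state();print(s["grip_width"],s["eef_pos"],s["contact_force"])
r.move_straight(s["eef_pos"]+[0,0,.10],q,speed=.1); r.hold(.3)
s=r.read_state();print(s["grip_width"],s["eef_pos"],s["contact_force"],s["torque"],s["time_s"])
wshot("wlift")
E
```

```text
[ 0.45986092 -0.2417962   0.13092922] [ 0.30197097 -0.63439759 -0.0550592 ]
False
[ 0.45948052 -0.24143018  0.04939719]
0.010489779739113343 [ 0.45931028 -0.24132987  0.04924595] [-0.65502539  0.57635627  2.69895189]
0.01069932835978007 [ 0.45923436 -0.2412665   0.14892623] [-0.38186635 -0.28840015 -3.74822499] [ 0.00668936 -0.04231837  0.07950431] 14.2583
```

View pics/wlift.png

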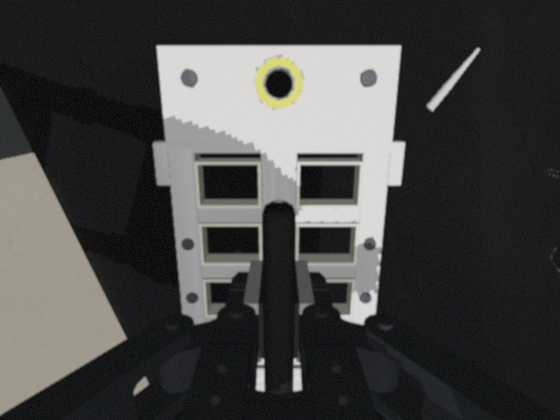

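The plate is held, with the near hole at (278,83). Checking its tilt and in-hand pose:

```bash
cat > held.py <<'E'
from an import *
def held(name,eef,yaw):
    im,de,M=pickle.load(open(name+".pkl","rb"));W=world(im,de,M)
    u=np.array([-np.sin(yaw),np.cos(yaw)]);x=np.array([np.cos(yaw),np.sin(yaw)])
    # plate face
    pts=np.vstack([W[55:140,175:250].reshape(-1,3),W[55:140,310:385].reshape(-1,3),W[215:265,180:196].reshape(-1,3)])
    z0=np.median(pts[:,2]);pts=pts[abs(pts[:,2]-z0)<.006]
    l=np.c_[(pts[:,:2]-eef[:2])@np.c_[x,u],np.ones(len(pts))]
    co,*_=np.linalg.lstsq(l,pts[:,2],rcond=None)
    print("slope x,y",co[:2].round(4),"top z under tcp",co[2],"-> underside rel tcp",co[2]-.012-eef[2])
    hsv=cv2.cvtColor(im,cv2.COLOR_RGB2HSV);s=hsv[50:115,245:315];k=((s[...,1]>70)&(s[...,2]>90)).astype(np.uint8)
    (cx,cy),ax,_=cv2.fitEllipse(cv2.convexHull(cv2.findNonZero(k)));zh=co[2]+co[1]*.084
    p=ray_z(M,(cx+245,cy+50),zh);print("hole local x,y",((p-eef)[:2]@np.c_[x,u]).round(4),ax)
E
python3 - <<'E'
from held import *
held("wlift",np.array([ 0.45923436,-0.2412665,0.14892623]),-.290)
E
```

```text
slope x,y [-0.0004  0.0022] top z under tcp 0.1117410380898093 -> underside rel tcp -0.04918519191019069
hole local x,y [-0.     0.084] (47.21076583862305, 50.391380310058594)
```

```bash
python3 - <<'E'
from h import *
from workcell import r, command_gripper
yb=-.146;q=down(yb);c=np.array([.4930,.1836,0])
s=r.read_state()
r.move_straight(c+[0,0,.149],q,speed=.12); r.hold(.4)
s=r.read_state();e=s["eef_pos"];print(e,Ro.from_quat(s["eef_rot"]).as_matrix()[:2,1],s["grip_width"],s["time_s"])
off=(c-e);off[2]=0;print(off)
r.move_straight(c+off+[0,0,.116],q,speed=.05);r.hold(.3)
s=r.read_state();print(s["eef_pos"],s["contact_force"],s["time_s"])
import pickle;pickle.dump((c,off),open("place.pkl","wb"))
wshot("wover")
from workcell import optics
im,_=optics.get_image("scene");cv2.imwrite("pics/over_s.png",cv2.resize(im[130:240,140:300,::-1],None,fx=5,fy=5,interpolation=cv2.INTER_CUBIC))
E
```

```text
[0.4929921  0.1835769  0.14901547] [ 0.98936236 -0.14547204] 0.010662745732465829 18.4083
[7.90329666e-06 2.30976692e-05 0.00000000e+00]
[0.49311883 0.18366547 0.11624623] [ 0.76914429 -0.19033875 -3.41501216] 19.5167
```

View pics/wover.png

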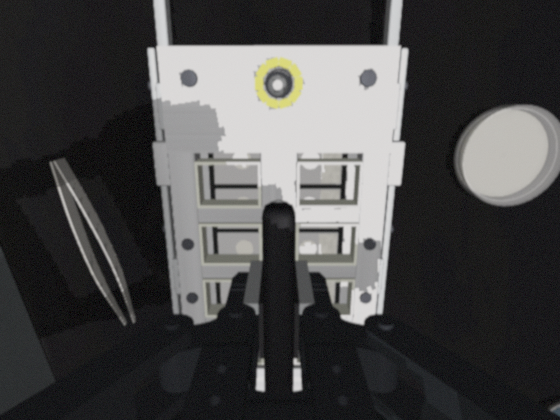

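View pics/over_s.png

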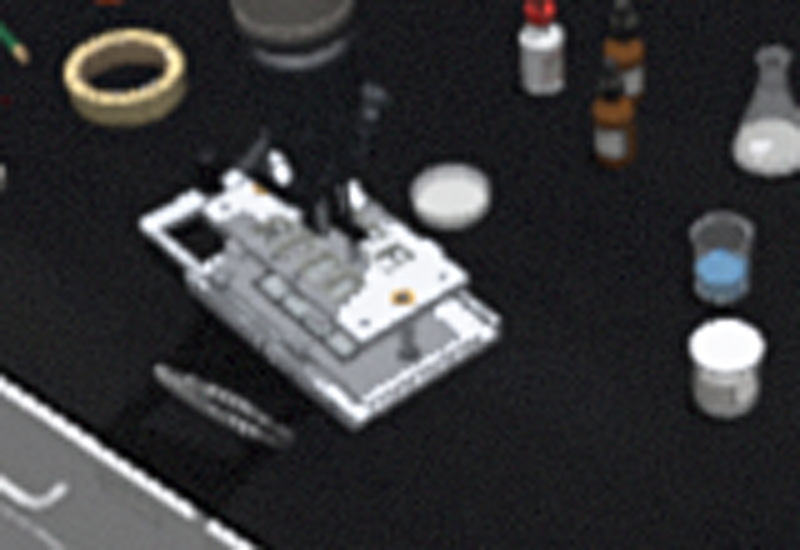

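The pin tip shows centred in the gold hole at (278,84), so alignment is good. Lowering with a force guard.

```bash
python3 - <<'E'
from h import *
from workcell import r
import pickle
yb=-.146;q=down(yb);c,off=pickle.load(open("place.pkl","rb"))
for z in(.098,.085,.0712):
    hit=r.move_straight(c+[0,0,z],q,speed=.03,max_force=10)
    s=r.read_state();print(z,hit,s["eef_pos"].round(4),s["contact_force"].round(1),s["torque"].round(2),s["time_s"])
    if hit: break
wshot("wseat")
E
```

```text
0.098 False [0.4931 0.1836 0.098 ] [ 0.6  0.3 -3.8] [-0.04 -0.03  0.01] 20.3667
0.085 False [0.493  0.1836 0.0849] [-0.6 -0.4 -4.4] [-0.    0.02  0.02] 20.95
0.0712 True [0.4928 0.1836 0.0713] [-0.4  0.4  4.8] [0.   0.07 0.01] 21.425
```

View pics/wseat.png

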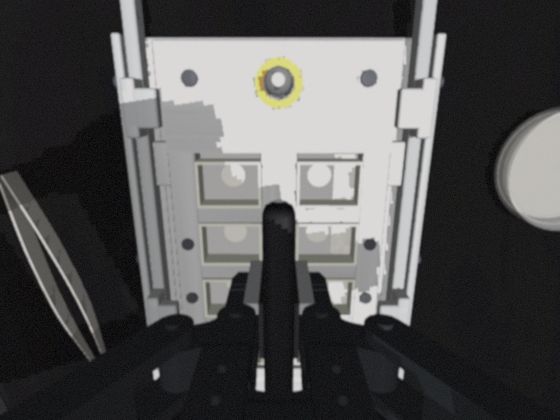

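Contact came at the expected seated height, with the underside at 22 mm. Release, retreat and inspect.

```bash
python3 - <<'E'
from h import *
from workcell import r, command_gripper, optics
yb=-.146;q=down(yb)
command_gripper(.05); r.hold(.3)
e=r.read_state()["eef_pos"]
r.move_straight(e+[0,0,.10],q,speed=.12)
r.reach([.505,.22,.26],q); r.hold(.3)
im,de,M=wshot("wafter"); print(r.read_state()["time_s"])
from an import world
W=world(im,de,M)
hsv=cv2.cvtColor(im,cv2.COLOR_RGB2HSV);k=((hsv[...,1]>70)&(hsv[...,2]>90)).astype(np.uint8);k[:,:240]=0;k[:,320:]=0
n,l,st,ce=cv2.connectedComponentsWithStats(k)
P=[]
for i in range(1,n):
    if st[i,4]>30:
        (cx,cy),ax,_=cv2.fitEllipse(cv2.convexHull(cv2.findNonZero((l==i).astype(np.uint8))));p=ray_z(M,(cx,cy),.034);P.append(p);print(cx,cy,p,ax)
a=P[0]-P[1];print((P[0]+P[1])/2,np.linalg.norm(a),np.arctan2(a[1],a[0])-np.pi/2)
E
```

```text
24.0417
271.8363342285156 133.44000244140625 [0.50531729 0.26635942 0.034     ] (19.488643646240234, 20.02987289428711)
272.7941589355469 293.349853515625 [0.48109493 0.10002689 0.034     ] (14.878076553344727, 16.86928939819336)
[0.49320611 0.18319316 0.034     ] 0.16808697546348297 -0.1446095474402822
```

View pics/wafter.png

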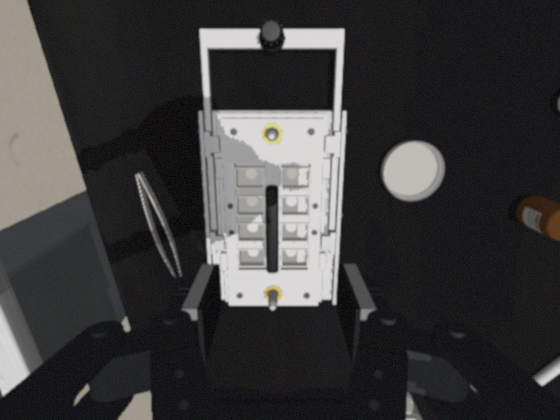

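The plate is seated with both pins through their holes. Its centre is within 0.5 mm and the hole spacing at z=34 mm reads 168.1 mm. Now push the knob home.

```bash
python3 - <<'E'
from h import *
from workcell import r, command_gripper
yaw=-.146; u=np.array([-np.sin(yaw),np.cos(yaw),0]);q=down(yaw)
k=np.array([.5171,.3478,0])
r.reach(k+[0,0,.12],q)
print(r.move_straight(k+[0,0,.056],q,speed=.1,max_force=12))
command_gripper(0.0,60); r.hold(.2)
s0=r.read_state();print(s0["grip_width"],s0["eef_pos"])
for i in range(2):
    p=r.read_state()["eef_pos"]
    hit=r.move_straight(p-u*.030 if i==0 else p-u*.008,q,speed=.03,max_force=20+8*i); r.hold(.2)
    s=r.read_state();print(hit,(s["eef_pos"]-s0["eef_pos"])@u,s["contact_force"],s["time_s"])
wshot("wpush")
E
```

```text
False
0.01609974024276094 [0.51693307 0.34807003 0.05688685]
True -0.0240182073454721 [0.64837761 0.57640952 3.18212469] 27.225
True -0.02411597225953026 [0.01758469 1.86174614 1.67603536] 27.6667
```

View pics/wpush.png

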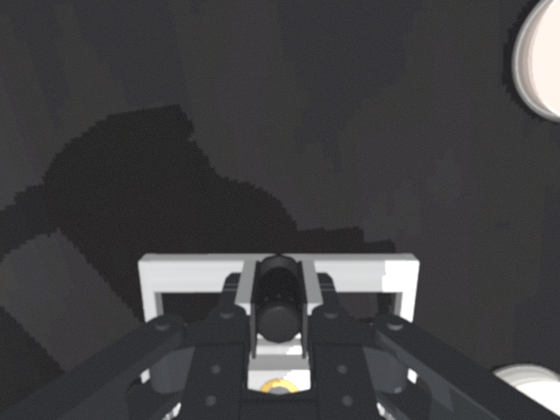

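Travel was 24.1 mm to a hard stop, so the frame is home. Release, retreat and do a final check.

```bash
python3 - <<'E'
from h import *
from workcell import r, command_gripper, optics
yaw=-.146;q=down(yaw)
command_gripper(.05); r.hold(.2)
r.move_straight(r.read_state()["eef_pos"]+[0,0,.10],q,speed=.15)
r.reach([.505,.22,.26],q); r.hold(.3)
im,de,M=wshot("wfinal")
hsv=cv2.cvtColor(im,cv2.COLOR_RGB2HSV);k=((hsv[...,1]>70)&(hsv[...,2]>90)).astype(np.uint8);k[:,:240]=0;k[:,320:]=0
n,l,st,ce=cv2.connectedComponentsWithStats(k);P=[]
for i in range(1,n):
    if st[i,4]>30:
        (cx,cy),ax,_=cv2.fitEllipse(cv2.convexHull(cv2.findNonZero((l==i).astype(np.uint8))));P.append(ray_z(M,(cx,cy),.034))
a=P[0]-P[1];c=(P[0]+P[1])/2;print(c,np.linalg.norm(a),np.arctan2(a[1],a[0])-np.pi/2)
from an import world
W=world(im,de,M);s=W[30:110,240:300];k=(s[...,2]>.058)&(s[...,2]<.07);kn=s[k].mean(0);print("knob",kn,"dist",np.linalg.norm((kn-c)[:2]))
print(r.read_state()["contact_force"],r.read_state()["time_s"])
im,_=optics.get_image("scene");cv2.imwrite("pics/final_s.png",cv2.resize(im[130:240,140:300,::-1],None,fx=5,fy=5,interpolation=cv2.INTER_CUBIC))
E
```

```text
[0.49334674 0.18297539 0.034     ] 0.16833534754209756 -0.14503495966738633
knob [0.51383228 0.32388633 0.06258899] dist 0.14239224184283092
[-0.52990188  0.18044731 -0.04145069] 30.15
```

View pics/wfinal.png

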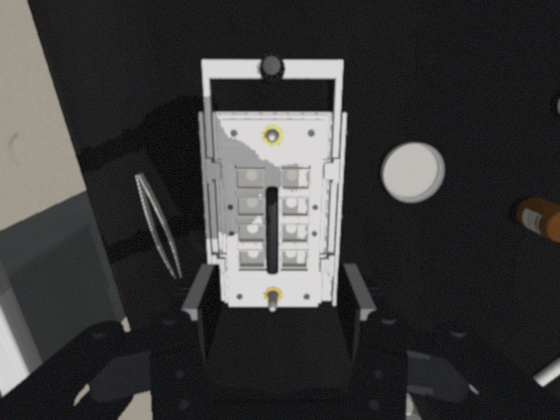

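View pics/final_s.png

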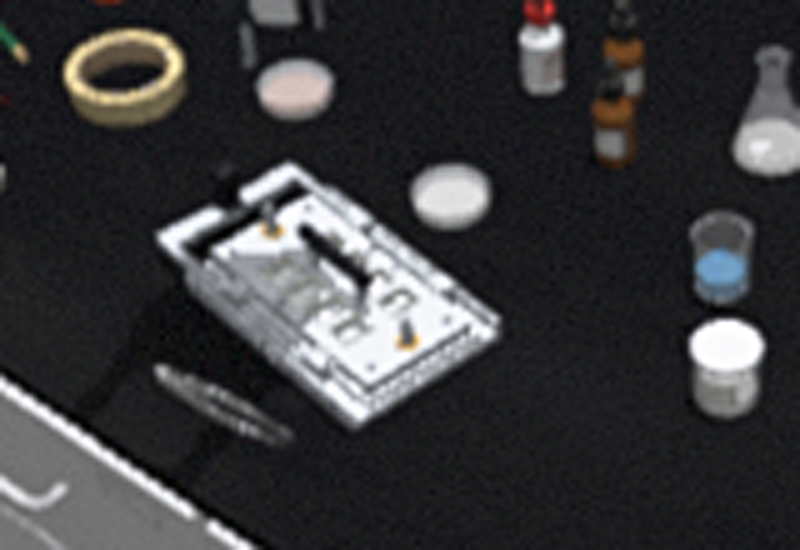

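The knob is 142.4 mm from the centre (home is 142 mm), the plate is seated, the dish and jar are where they were, and the robot is clear.

```bash
python3 -c "
from workcell import r
r.finish_job()"
```

```text
the job is handed in; nothing more can be done
```

The chamber is closed and locked, and I handed the job in just after 30 s on the robot's clock. No verdict was reported.

- **Frame pulled out:** I gripped the knob and pulled until it stopped after 21.9 mm. A second pull at 25 N moved it less than 0.1 mm.
- **Plate placed:** I lifted the silver plate by its handle, and it hung level to 0.002 rad. I lowered it at 0.03 m/s over both pins, and it touched down at the expected seated height.
- **Frame pushed home:** The knob travelled 24.1 mm to a hard stop.

**Last checks:**
- The plate is centred within about 1 mm of the base, with yaw within about 0.001 rad and hole spacing at the seated height reading 168.3 mm (168 expected).
- The knob is 142.4 mm from the plate's centre (142 when home).
- The dish and jar look unmoved in the scene picture, and the gripper is clear with no contact force.

**One disagreement:** My first rough position of the base from the top camera was up to 14 mm off the wrist-camera one. I probably took the dark pin collars for the pin tops. The scene camera, the knob grip and the seating all agreed with the wrist values.

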